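# Hold the dusting stencil over the rolls

### The job

Take the dusting stencil by its black grip, lift it up and off the two hooks of its stand, and carry it high over the row of topping jars to the board with the four dough balls. Finish holding it there, still in the gripper: level, motionless and about 1 cm above the tops of the dough balls, one window centred over each ball, so that a colleague can dust flour through it. Neither the stencil nor the fingers may touch the dough, the stencil must not touch the board or the jars either, and all of these stay where they are.

Things in the scene. Friction and masses are not known exactly. Their poses are not given: they have to be found in the camera images.
- stencil: Loose dusting stencil, about 220 g: square bright metal sheet, 175 x 175 mm over its 5 mm rolled rim, with four round windows of 54 mm (a rosette of six spokes in each) centred at x = +-41, y = +-41 mm, and a wire arch with a black grip above it. Origin: centre of the underside; z up. At the start it hangs level in the stand's hooks, underside 50 mm above the worktop.
- stencil_grip (a point): Centre of the stencil's black plastic grip (18 mm in x, 56 mm in y, 18 mm in z), 88 mm straight above the stencil's origin, axes as the stencil's. It sits mid-way on the top bar (7 mm round, along y) of the wire arch, which stands in the plane x = 0 on legs at y = +-72 mm. The bar rests in the hooks either side of the grip.
- stand: Fixed stand of the stencil. Origin: on the worktop straight below the hook seats; z up, hooks open to -x. Dark base plate, x -44 to +126, y +-80, 8 mm thick. Two 6 mm wire arms at y = +-48 mm rise at x = +108 to 149 mm height, run to -x above the stencil's sheet and through its arch, and end in upturned hooks (see stand_seat).
- board: Loose wooden proofing board 201 (x) by 200 (y) by 14 mm with paper on it and four dough balls in a square. Origin: centre of the underside; z up; the ball places are at x = +-41 mm, y = +-41 mm. The dough tops stand 39 to 41 mm above its underside.
- dough_a: Loose pale dough ball, 61 x 68 mm, 25 mm high, on the board at its -x, -y place. Origin: centre of its underside.
- dough_b: Loose pale dough ball, 68 x 67 mm, 26 mm high, on the board at its -x, +y place. Origin: centre of its underside.
- dough_c: Loose pale dough ball, 74 x 68 mm, 27 mm high, on the board at its +x, -y place. Origin: centre of its underside.
- dough_d: Loose pale dough ball, 67 x 72 mm, 27 mm high, on the board at its +x, +y place. Origin: centre of its underside.
- sesame_tin: Loose round grey canister with a wooden lid and knob, 97 mm across, 120 mm high; one of the three topping jars that stand in a row between stand and board, in any order. Origin: centre of its underside.
- pepper_jar: Loose round jar with a black lid, 83 mm across, 128 mm high; one of the three topping jars. Origin: centre of its underside.
- yeast_tin: Loose round tin can with a green and white label, 76 mm across, 110 mm high; one of the three topping jars. Origin: centre of its underside.
- stand_seat (a point): Middle between the two hook seats, on the axis of the hanging bar, 138 mm above the stand's origin, axes as the stand's. Each seat is a dip open at the top; the black tip in front of it (x = -12) is 15 mm higher. To come off, the stencil must rise 22 to 65 mm (more would hit the arms with its sheet), then move at least 110 mm along -x, and only then may rise further.

How it is judged (in metres and radians):
On the way, in this order (a step that is already met when the one before it is completed fails the run):
1. the stencil is off the hooks, drawn out of the stand and held by the gripper alone (x of stencil in the frame of stand below -0.08 m and contact force between stencil and stand below 0.1 N and contact force between stencil and the fingers above 1 N), for 0.1 s.
2. the stencil passes over the row of jars, higher than their tops (height (world z) of stencil above 0.13 m and (horizontal distance between stencil and sesame_tin below 0.1 m or horizontal distance between stencil and pepper_jar below 0.1 m or horizontal distance between stencil and yeast_tin below 0.1 m) and contact force between stencil and the fingers above 1 N), for 0.05 s.
At the end, for the whole second after the job is handed in: Held by the gripper alone and still; underside 42.5 to 62 mm above the board's underside (about 1 to 21 mm over the dough), centre within 10 mm of the board's centre, edges within 0.10 rad of the board's (any quarter turn), tilt under 0.08 rad, nothing else touched (contact force between stencil and the fingers above 1 N and z of stencil in the frame of board between 0.0425 and 0.062 m and horizontal distance between stencil and board below 0.01 m and angle between stencil's own z axis and vertical below 0.08 rad and (angle between the x axis of stencil and the x axis of board, either way round below 0.1 rad or angle between the x axis of stencil and the y axis of board, either way round below 0.1 rad) and linear speed of stencil below 0.02 m/s and angular speed of stencil below 0.15 rad/s and angle between board's own z axis and vertical below 0.05 rad and contact force between stencil and dough_a below 0.1 N and contact force between stencil and dough_b below 0.1 N and contact force between stencil and dough_c below 0.1 N and contact force between stencil and dough_d below 0.1 N and contact force between stencil and sesame_tin below 0.1 N and contact force between stencil and pepper_jar below 0.1 N and contact force between stencil and yeast_tin below 0.1 N and contact force between stencil and board below 0.1 N and contact force between stencil and stand below 0.1 N); the arm keeps its last pose, push and grip.
It fails at once if the stencil or the fingers touch a dough ball (contact force between any of stencil, the fingers and dough_a above 0.3 N or contact force between any of stencil, the fingers and dough_b above 0.3 N or contact force between any of stencil, the fingers and dough_c above 0.3 N or contact force between any of stencil, the fingers and dough_d above 0.3 N).
It fails at once if the stencil touches the board or a jar (contact force between stencil and sesame_tin above 0.3 N or contact force between stencil and pepper_jar above 0.3 N or contact force between stencil and yeast_tin above 0.3 N or contact force between stencil and board above 0.3 N).
It fails at once if a dough ball, the board or a jar is moved by more than 10 mm (distance of any of dough_a, dough_b, dough_c, dough_d, sesame_tin, pepper_jar, yeast_tin, board from where it was at the start of the episode above 0.01 m).
It also fails if it takes over 45 s, if anything falls off the work surface, if the arm or the gripper's body presses on something with over 40 N, if the wrist force passes 120 N, or if a joint passes its speed limit or range.

### The arm

A 7-joint arm with a two-finger parallel gripper is mounted at the origin on a cart in front of the work surface, level with it; the furniture and walls round the work are solid. World frame = base frame: x ahead of the robot, y to its left, z up, the work surface at z = 0. Lengths are in mm, angles in degrees, forces in N, time in s.
With the tool pointing down it reaches from about 400 to 850 mm from the base axis. Payload 4.4 kg.
Tool frame: the origin (TCP) lies at the very end of the fingers, on their centre line; the grasp point (between the pads) lies 19 mm behind it; z points along the fingers, y is the line along which they close (so a half turn about z gives the same grasp; the last joint's range is limited). The gripper opens to 94 mm and grips with 3 to 60 N. Pads are 16 mm wide; open, the fingers measure 119 mm over their backs; the gripper's body (75 mm by 177 mm) begins 78 mm behind the grasp point.
Start: joints at [65.271, 36.005, 2.206, 86.941, -1.547, 57.084, -1.146], TCP at [232.532, -606.998, 205.478] pointing down, gripper open.
Joint ranges: [-175.42, 175.42], [-21.48, 121.26], [-71.46, 75.88], [10.55, 141.38], [-63.04, 243.04], [13.31, 113.54], [-168.57, 168.57]. Speed limits (degrees/s): [147.25, 147.25, 180, 180, 180, 180, 180].

### API

Orientations are given as [roll, pitch, yaw] about the fixed x, y, z axes, in that order (R = Rz(yaw) Ry(pitch) Rx(roll)).
In Python, from workcell import ctrl, viewer, ticket gives the robot as it stands. The module is installed in compiled form; this text tells all that it offers.
- The arm moves only by the tool send_rows, never from a script. Its argument "plan" is a list of rows, each an object with "turn": the turn, a rotation vector about the tool's x, y, z in degrees, a list of three; "xyz": the shift along the tool's x, y, z in m, a list of three; "jaw": the finger opening in m, from 0 to 0.094. A call has 1 to 5 rows; each row is the pose to reach, as a shift and turn from the pose commanded when the call began, along the tool's axes at that moment; what a row does not reach only later rows make up. A row lasts 1/12 s, in which the tool goes at most 41.7 mm and 7.16 degrees, less where a joint would pass 70% of its speed; a pose out of reach is approached as far as the arm can. A call with a gripper value outside its range is refused whole. The fingers move at their own pace and stop on an object; the grip force is fixed at half the most. Time passes only in rows, so rows that repeat a pose let the fingers close. It gives the time, the measured TCP pose, the force, the opening and the grip force at its end, in the units of the state.
- ctrl.read_state(): the state, without advancing time (a new reading comes with each control period).
- viewer.capture(name): name is "scene" or "top" or "wrist"; returns a dict with "color" (384x512x3 uint8, red, green, blue), "intrinsics" (3x3 intrinsics, pixels), "position" and "attitude" of the camera in the world. Camera axes: x right, y up, looking along -z (the intrinsics and any distortion apply to the point x, -y, -z); pixel columns grow to the right and rows downward; lengths in mm; the calibration is good to about 2 mm. A picture is of the moment at which its call begins. There is no depth.
- ticket.finish_job(): hands the job in; it is judged then, once.
The state is a dict: "time_s": time; "joint_pos": joint angles; "joint_vel": joint speeds; "joint_efforts": joint torques, N m; "ee_pos": TCP position; "tcp_rot": TCP orientation; "wrist_force": force on the tool from outside, world axes, zero at the start; "moment": the same for the moment, N m; "gripper_width": opening from 0.0 (shut) to 1.0 (fully open); "grip_force": force on a finger pad.
Only numpy, scipy, OpenCV 4.12 (cv2) and the standard library are available. Lean on these libraries where they do the work, as an engineer would, in place of code of your own. Each camera call takes 0.05 s, during which the arm holds its last target. There are 200 camera calls.

## Working session

There is one attempt and no reset: what is moved stays moved. The work goes in short steps, Python scripts to look and compute and a tool call to move; the robot and the scene stay as the last step left them, time stands still between calls to the robot, and variables do not carry over. Pictures are saved under pics/ and viewed, at most 10 in all, crops included, and the job is handed in when it is done.

Besides the shell and the picture viewer there is one more tool, called after "Emit:" as name(argument=value, ...) on one line, values as JSON. send_rows: Moves the arm, as the interface text tells. Its arguments: {"type":"object","properties":{"plan":{"type":"array","items":{"type":"object","properties":{"turn":{"type":"array","items":{"type":"number"}},"xyz":{"type":"array","items":{"type":"number"}},"jaw":{"type":"number"}}}}},"required":["plan"]}

```bash
mkdir -p pics; python3 - <<'E'
from workcell import ctrl, viewer
import cv2,pickle,numpy as np
s=ctrl.read_state(); print(s['time_s'],s['ee_pos'],s['tcp_rot'],s['gripper_width'])
d={}
for n in('scene','top','wrist'):
    c=viewer.capture(n); d[n]=c; cv2.imwrite(f'pics/{n}0.png',c['color'][:,:,::-1]); print(n,c['position'],c['attitude'],c['intrinsics'], [k for k in c])
pickle.dump(d,open('d0.pkl','wb'))
a=np.hstack([cv2.resize(d['scene']['color'],(800,600))]);cv2.imwrite('pics/s0.png',a[:,:,::-1])
cv2.imwrite('pics/t0.png',cv2.resize(d['top']['color'],(800,600))[:,:,::-1])
E
```

```text
0.0 [ 232.30267006 -606.35981873  204.58687261] [-1.79893472e+02  9.30932679e-04  2.09590658e+01] 0.9998563015190567
scene [-38.68438536 861.36201206 737.675961  ] [ 5.85306961e+01 -4.85140832e-02 -1.41648439e+02] [[441.57841915   0.         258.36493304]
 [  0.         441.57841915 192.13386163]
 [  0.           0.           1.        ]] ['color', 'intrinsics', 'position', 'attitude']
top [ 467.67071213   40.52679429 1195.05700034] [  5.81684344  -1.34169963 -89.05688153] [[363.37594753   0.         252.06143461]
 [  0.         363.37594753 188.19913134]
 [  0.           0.           1.        ]] ['color', 'intrinsics', 'position', 'attitude']
wrist [ 295.22987257 -581.7303746   384.82317145] [-13.26463551   0.12616046 -69.05968155] [[343.05540945   0.         256.60793178]
 [  0.         343.05540945 190.16499852]
 [  0.           0.           1.        ]] ['color', 'intrinsics', 'position', 'attitude']
```

View pics/s0.png

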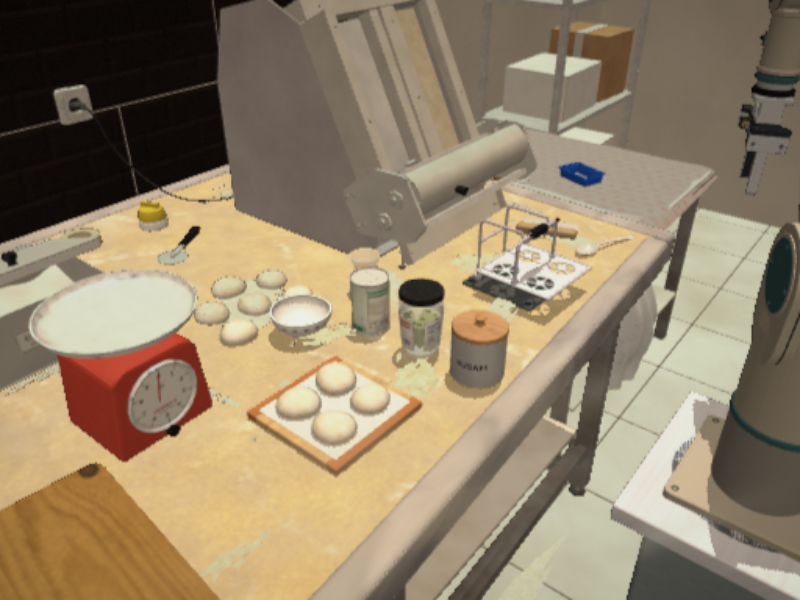

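View pics/t0.png

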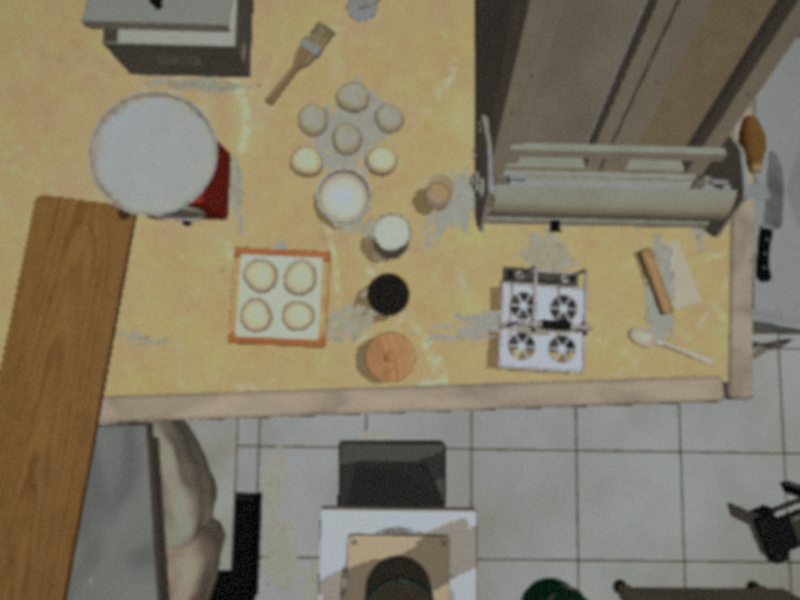

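```bash
cat > h.py <<'E'
import numpy as np,cv2,pickle
from scipy.spatial.transform import Rotation as R
def ray(c,uv):
    K=c['intrinsics'];uv=np.atleast_2d(uv).astype(float)
    d=np.c_[(uv[:,0]-K[0,2])/K[0,0],-(uv[:,1]-K[1,2])/K[1,1],-np.ones(len(uv))]
    return d@R.from_euler('xyz',c['attitude'],degrees=True).as_matrix().T
def cast(c,uv,z):
    d=ray(c,uv);p=np.array(c['position']);return (p+d*((z-p[2])/d[:,2])[:,None])[:,:2]
def proj(c,P):
    q=(np.atleast_2d(P)-c['position'])@R.from_euler('xyz',c['attitude'],degrees=True).as_matrix()
    K=c['intrinsics'];return np.c_[K[0,2]-K[0,0]*q[:,0]/q[:,2],K[1,2]+K[1,1]*q[:,1]/q[:,2]]
def big(m,roi):
    z=np.zeros(m.shape,np.uint8);a,b,c,d=roi;z[c:d,a:b]=m[c:d,a:b]
    cs,_=cv2.findContours(z*255,cv2.RETR_EXTERNAL,cv2.CHAIN_APPROX_NONE);return max(cs,key=cv2.contourArea)[:,0]
def rect(c,uv,z):
    r=cv2.minAreaRect((cast(c,uv,z)).astype(np.float32));return np.round(np.array([*r[0],*r[1],r[2]]),1)
def hsv(c): return cv2.cvtColor(c['color'],cv2.COLOR_RGB2HSV).astype(int)
E
python3 - <<'E'
from h import *
d=pickle.load(open('d0.pkl','rb'));c=d['top'];v=hsv(c);H,S,V=v[...,0],v[...,1],v[...,2]
f=0.64
for q in[(235,300),(320,300),(280,252),(390,355),(391,230),(540,325),(515,325),(570,355),(545,345),(513,275)]: print(q,v[int(q[1]*f),int(q[0]*f)])
m=(H<15)&(S>110)&(V>100)
print('board',rect(c,big(m,(140,216,150,228)),14))
m=(S<60)&(V>130)
k=big(m,(310,380,165,245));print('sheet',rect(c,k,53),k.min(0),k.max(0))
m=(V<60);k=big(m,(335,380,200,215));print('grip',rect(c,k,147))
print('pepper',rect(c,big(m,(230,266,170,205)),128))
m=(H<15)&(S>90);print('sesame',rect(c,big(m,(225,270,205,250)),105))
m=(S<60)&(V>130);print('yeast',rect(c,big(m,(236,264,136,158)),110))
E
```

```text
(235, 300) [ 21 104 172]
(320, 300) [ 30  35 166]
(280, 252) [ 12 169 149]
(390, 355) [ 15 135 159]
(391, 230) [ 44  19 178]
(540, 325) [ 11  24 119]
(515, 325) [ 98   8 134]
(570, 355) [ 20  93 150]
(545, 345) [103  22 188]
(513, 275) [13 36 50]
board [489.4 255.4 193.8  18.6  88. ]
sheet [ 529.4 -275.1  202.   217.5    3.9] [310 174] [378 238]
grip [ 527.1 -283.5   20.3   49.9    1. ]
pepper [577.   29.9  71.6  72.7  27.6]
sesame [456.5  47.5  80.2  39.1  12.4]
yeast [705.9  28.3  64.9  79.    1.2]
```

```bash
python3 - <<'E'
from h import *
d=pickle.load(open('d0.pkl','rb'));c=d['top'];v=hsv(c);H,S,V=v[...,0],v[...,1],v[...,2]
a=c['color'][150:230,138:222];b=c['color'][160:245,305:385]
o=np.hstack([cv2.resize(a,(400,400),interpolation=0),cv2.resize(b,(400,425),interpolation=0)[:400]]);cv2.imwrite('pics/c0.png',o[:,:,::-1])
for t in(110,125,140):
  m=((H<19)&(S>t)).astype(np.uint8);k=big(m,(142,218,152,228));print('board',t,rect(c,k,14),k.min(0),k.max(0))
m=(S<70)&(V>130);k=big(m,(150,208,160,220));print('paper',rect(c,k,14),k.min(0),k.max(0))
m=((S<45)&(V>140)).astype(np.uint8);m=cv2.morphologyEx(m,cv2.MORPH_OPEN,np.ones((3,3)));k=big(m,(316,376,165,240));print('sheet',rect(c,k,53),k.min(0),k.max(0))
c=d['scene'];v=hsv(c);H,S,V=v[...,0],v[...,1],v[...,2]
for t in(125,150,165):
  m=((H<14)&(S>t)).astype(np.uint8);k=big(m,(150,275,222,303));print('board scene',t,rect(c,k,14),k.min(0),k.max(0))
E
```

```text
board 110 [496.3 257.   36.9 196.7   0. ] [146 209] [207 221]
board 125 [491.5 257.  196.8  23.9  89. ] [146 212] [207 221]
board 140 [489.4 255.4 193.8  18.2  88. ] [147 213] [207 221]
paper [580.2 254.8 174.1 173.2  88.4] [150 163] [206 217]
sheet [ 478.7 -283.2  173.8   83.4   86.9] [319 209] [374 238]
board scene 125 [487.9 261.7 196.3  22.5  88.6] [209 255] [269 301]
board scene 150 [484.9 213.8  19.5 100.5   2.8] [239 255] [268 276]
board scene 165 [675.5 278.2  16.8 162.9   4.1] [159 234] [204 267]
```

View pics/c0.png

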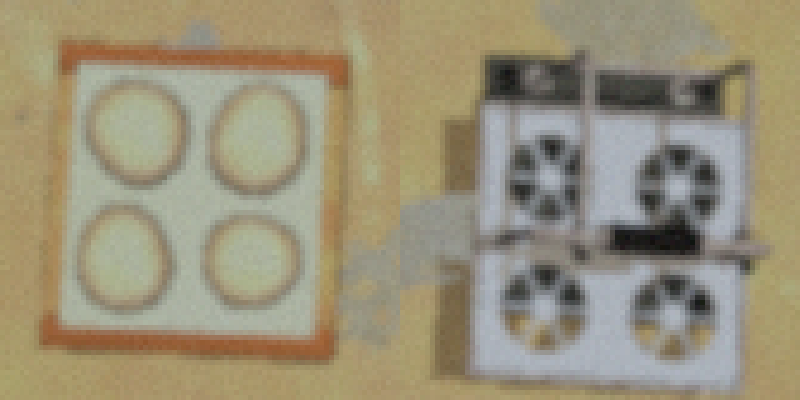

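```bash
python3 - <<'E'
from h import *
d=pickle.load(open('d0.pkl','rb'));c=d['top']
def show(n,q,z):
    p=cast(c,q,z);e=lambda a,b:np.degrees(np.arctan2(*(p[a]-p[b])[::-1]));print(n,p.mean(0).round(1),p.round(0).tolist(),'xdir',[round(e(0,3),1),round(e(1,2),1)],'ydir-90',[round(e(0,1)-90,1),round(e(3,2)-90,1)],'L',np.linalg.norm(p-np.roll(p,1,0),axis=1).round(0))
B=np.array([(62,42),(350,57),(333,358),(42,343)])/[4.762,5]+[138,150]-.5
S=np.array([(83,100),(347,122),(341,390),(70,372)])/5+[305,160]-.5
show('board',B,14);show('sheet',S,53)
D=np.array([(136,131),(258,138),(252,261),(125,257)])/[4.762,5]+[138,150]-.5;show('dough',D,25)
W=np.array([(145,178),(278,185),(273,317),(144,306)])/5+[305,160]-.5;show('win',W,51)
G=np.array([(212,239),(300,239)])/5+[305,160]-.5;print(cast(c,G,140))
E
```

```text
board [580.6 252.8] [[682.0, 349.0], [676.0, 151.0], [479.0, 157.0], [485.0, 354.0]] xdir [np.float64(-1.4), np.float64(-1.7)] ydir-90 [np.float64(-1.7), np.float64(-1.8)] L [197. 198. 197. 197.]
sheet [ 525.6 -284.2] [[616.0, -204.0], [606.0, -373.0], [436.0, -366.0], [444.0, -195.0]] xdir [np.float64(-2.9), np.float64(-2.3)] ydir-90 [np.float64(-3.7), np.float64(-2.8)] L [172. 169. 170. 171.]
dough [580.9 253.7] [[623.0, 294.0], [620.0, 211.0], [540.0, 212.0], [541.0, 298.0]] xdir [np.float64(-2.9), np.float64(-1.0)] ydir-90 [np.float64(-2.0), np.float64(-0.7)] L [82. 83. 80. 85.]
win [ 524.9 -284.5] [[568.0, -243.0], [565.0, -328.0], [481.0, -324.0], [486.0, -242.0]] xdir [np.float64(-0.8), np.float64(-3.0)] ydir-90 [np.float64(-2.0), np.float64(-3.9)] L [81. 85. 84. 82.]
[[ 524.71078232 -260.44426682]
 [ 525.62305466 -312.24630338]]
```

Emit:
send_rows(plan=[{"xyz":[0.035,-0.018,0],"turn":[0,0,-7],"jaw":0.094},{"xyz":[0.07,-0.036,0],"turn":[0,0,-14],"jaw":0.094},{"xyz":[0.105,-0.054,0],"turn":[0,0,-21],"jaw":0.094},{"xyz":[0.14,-0.072,0],"turn":[0,0,-28],"jaw":0.094},{"xyz":[0.175,-0.09,0],"turn":[0,0,-35],"jaw":0.094}])

```text
time_s: 0.57
ee_pos: [364.6, -458.7, 205.4]
tcp_rot: [-180.0, -0.0, 56.3]
wrist_force: [0.3, 0.2, -0.1]
gripper_width: 1.003
grip_force: 0.0
```

Emit:
send_rows(plan=[{"xyz":[0.038,0.006,0],"turn":[0,0,-6.2],"jaw":0.094},{"xyz":[0.076,0.012,0],"turn":[0,0,-12.4],"jaw":0.094},{"xyz":[0.114,0.018,0],"turn":[0,0,-18.6],"jaw":0.094},{"xyz":[0.15,0.024,0],"turn":[0,0,-24.8],"jaw":0.094},{"xyz":[0.18,0.028,0],"turn":[0,0,-31],"jaw":0.094}])

```text
time_s: 0.98
ee_pos: [489.7, -324.1, 205.5]
tcp_rot: [180.0, -0.1, 87.4]
wrist_force: [0.9, -0.5, -0.3]
gripper_width: 0.999
grip_force: 0.0
```

```bash
python3 - <<'E'
from h import *
from workcell import ctrl,viewer
s=ctrl.read_state();print(s['time_s'],s['ee_pos'],s['tcp_rot'])
c=viewer.capture('wrist');s=ctrl.read_state();print(s['time_s'],s['ee_pos'],s['tcp_rot'])
print(c['position'],c['attitude']);pickle.dump((c,s),open('d1.pkl','wb'))
cv2.imwrite('pics/w1.png',cv2.resize(c['color'],(768,576))[:,:,::-1])
print(proj(c,[[525.5,-284.5,138]])*1.5)
E
```

```text
0.9833 [ 489.6774393  -324.10265383  205.49507107] [ 1.79958083e+02 -5.09762649e-02  8.73797175e+01]
1.0333 [ 494.64116281 -317.72244499  205.68673572] [179.72645476  -0.30933206  88.11454547]
[ 493.64017982 -256.89291872  385.6969349 ] [-13.18383889  -0.02682775  -2.63725859]
[[453.58231513 220.54716662]]
```

View pics/w1.png

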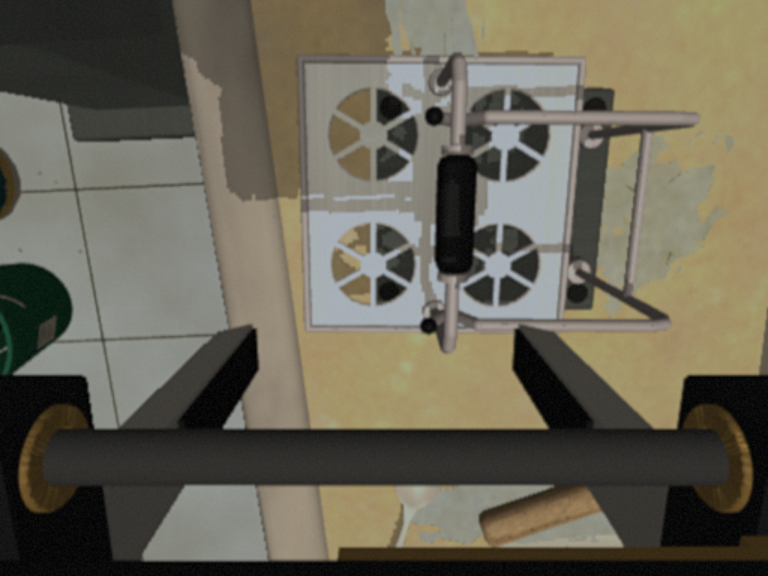

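```bash
python3 - <<'E'
from h import *
c,s=pickle.load(open('d1.pkl','rb'));v=hsv(c)
m=v[...,2]<55
k=big(m,(285,325,98,190));print('grip',rect(c,k,140),k.min(0),k.max(0))
def show(n,q,z):
    q=np.array(q)/1.5-.33;p=cast(c,q,z);e=lambda a,b:np.degrees(np.arctan2(*(p[a]-p[b])[::-1]));print(n,p.mean(0).round(1),p.round(0).tolist(),'ydir-90',[round(e(0,3)-90,1),round(e(1,2)-90,1)],'xdir',[round(e(1,0),1),round(e(2,3),1)],'L',np.linalg.norm(p-np.roll(p,1,0),axis=1).round(0))
show('sheet',[(298,57),(585,58),(562,321),(307,329)],54)
show('win',[(373,134),(507,135),(498,264),(374,264)],51)
show('bar',[(458,58),(458,58),(450,345),(450,345)],138)
E
```

```text
grip [ 528.8 -281.4   57.2   24.6   88.6] [290 101] [324 182]
sheet [ 526.1 -279.4] [[444.0, -191.0], [616.0, -200.0], [608.0, -364.0], [436.0, -362.0]] ydir-90 [np.float64(-2.8), np.float64(-3.0)] xdir [np.float64(-2.8), np.float64(-0.8)] L [171. 172. 165. 172.]
win [ 526.5 -280.9] [[487.0, -238.0], [571.0, -242.0], [565.0, -324.0], [483.0, -320.0]] ydir-90 [np.float64(-2.5), np.float64(-3.7)] xdir [np.float64(-3.0), np.float64(-2.6)] L [83. 84. 82. 82.]
bar [ 525.4 -279.5] [[528.0, -212.0], [528.0, -212.0], [522.0, -347.0], [522.0, -347.0]] ydir-90 [np.float64(-2.5), np.float64(-2.5)] xdir [np.float64(0.0), np.float64(0.0)] L [136.   0. 136.   0.]
```

Emit:
send_rows(plan=[{"xyz":[0.015,0.012,0],"turn":[0,0,0],"jaw":0.094},{"xyz":[0.032,0.025,0],"turn":[0,0,0],"jaw":0.094},{"xyz":[0.047,0.036,0],"turn":[0,0,0],"jaw":0.094},{"xyz":[0.047,0.036,0],"turn":[0,0,0],"jaw":0.094},{"xyz":[0.047,0.036,0],"turn":[0,0,0],"jaw":0.094}])

```text
time_s: 1.45
ee_pos: [526.3, -281.3, 205.2]
tcp_rot: [-180.0, -0.0, 87.1]
wrist_force: [0.3, 0.4, 0.4]
gripper_width: 1.0
grip_force: 0.0
```

Emit:
send_rows(plan=[{"xyz":[0,0,0.02],"turn":[0,0,0],"jaw":0.094},{"xyz":[0,0,0.045],"turn":[0,0,0],"jaw":0.094},{"xyz":[0,0,0.07],"turn":[0,0,0],"jaw":0.094},{"xyz":[0,0,0.086],"turn":[0,0,0],"jaw":0.094},{"xyz":[0,0,0.086],"turn":[0,0,0],"jaw":0.06}])

```text
time_s: 1.87
ee_pos: [522.1, -282.8, 116.0]
tcp_rot: [-179.6, -0.1, 86.8]
wrist_force: [-0.9, -0.8, -0.6]
gripper_width: 0.957
grip_force: 0.0
```

Emit:
send_rows(plan=[{"xyz":[0,0,0],"turn":[0,0,0],"jaw":0.0},{"xyz":[0,0,0],"turn":[0,0,0],"jaw":0.0},{"xyz":[0,0,0],"turn":[0,0,0],"jaw":0.0},{"xyz":[0,0,0],"turn":[0,0,0],"jaw":0.0},{"xyz":[0,0,0],"turn":[0,0,0],"jaw":0.0}])

```text
time_s: 2.28
ee_pos: [526.7, -282.3, 120.5]
tcp_rot: [179.9, 0.1, 86.9]
wrist_force: [0.9, -0.7, 0.1]
gripper_width: 0.61
grip_force: 0.0
```

Emit:
send_rows(plan=[{"xyz":[0,0,0],"turn":[0,0,0],"jaw":0.0},{"xyz":[0,0,0],"turn":[0,0,0],"jaw":0.0},{"xyz":[0,0,0],"turn":[0,0,0],"jaw":0.0},{"xyz":[0,0,0],"turn":[0,0,0],"jaw":0.0},{"xyz":[0,0,0],"turn":[0,0,0],"jaw":0.0}])

```text
time_s: 2.7
ee_pos: [526.2, -281.8, 119.5]
tcp_rot: [-180.0, -0.0, 87.0]
wrist_force: [-0.9, -0.4, -0.5]
gripper_width: 0.26
grip_force: 0.0
```

Emit:
send_rows(plan=[{"xyz":[0,0,0],"turn":[0,0,0],"jaw":0.0},{"xyz":[0,0,0],"turn":[0,0,0],"jaw":0.0},{"xyz":[0,0,0],"turn":[0,0,0],"jaw":0.0},{"xyz":[0,0,0],"turn":[0,0,0],"jaw":0.0},{"xyz":[0,0,0],"turn":[0,0,0],"jaw":0.0}])

```text
time_s: 3.12
ee_pos: [525.1, -281.8, 119.3]
tcp_rot: [-179.9, -0.0, 86.9]
wrist_force: [-4.8, 0.7, 1.6]
gripper_width: 0.187
grip_force: 30.0
```

Emit:
send_rows(plan=[{"xyz":[0,0,-0.007],"turn":[0,0,0],"jaw":0.0},{"xyz":[0,0,-0.017],"turn":[0,0,0],"jaw":0.0},{"xyz":[0,0,-0.029],"turn":[0,0,0],"jaw":0.0},{"xyz":[0,0,-0.038],"turn":[0,0,0],"jaw":0.0},{"xyz":[0,0,-0.042],"turn":[0,0,0],"jaw":0.0}])

```text
time_s: 3.53
ee_pos: [527.9, -282.2, 163.7]
tcp_rot: [179.8, 0.1, 87.0]
wrist_force: [1.2, 0.3, -2.4]
gripper_width: 0.189
grip_force: 30.0
```

```bash
python3 - <<'E'
from h import *
from workcell import ctrl,viewer
cs={n:viewer.capture(n) for n in('wrist','scene')};s=ctrl.read_state();print(s['time_s'],s['ee_pos'],s['tcp_rot'],s['wrist_force'],s['grip_force'])
pickle.dump((cs,s),open('d2.pkl','wb'))
a=cv2.resize(cs['wrist']['color'],(400,300));b=cv2.resize(cs['scene']['color'][100:220,270:430],(400,300))
cv2.imwrite('pics/w2.png',np.hstack([a,b])[:,:,::-1])
E
```

```text
3.6333 [ 527.24527475 -282.19538478  162.77528152] [1.79839864e+02 5.52065051e-02 8.69555105e+01] [ 1.68747531 -1.73316299 -1.77779121] 29.99938577413559
```

View pics/w2.png

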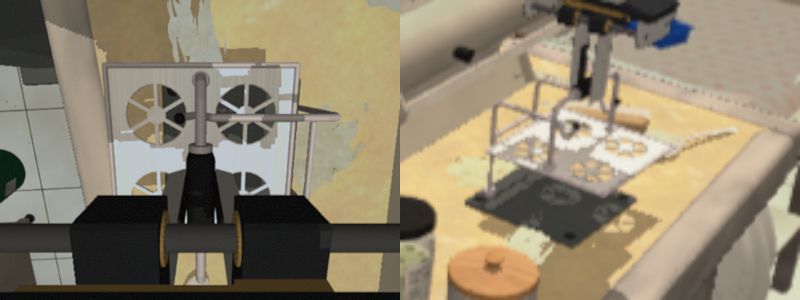

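Emit:
send_rows(plan=[{"xyz":[0,-0.015,0],"turn":[0,0,0],"jaw":0.0},{"xyz":[0,-0.04,0],"turn":[0,0,0],"jaw":0.0},{"xyz":[0,-0.07,0],"turn":[0,0,0],"jaw":0.0},{"xyz":[0,-0.1,0],"turn":[0,0,0],"jaw":0.0},{"xyz":[0,-0.12,0],"turn":[0,0,0],"jaw":0.0}])

```text
time_s: 4.05
ee_pos: [402.7, -275.0, 160.9]
tcp_rot: [-179.8, -0.0, 86.9]
wrist_force: [-0.2, 0.2, -2.2]
gripper_width: 0.189
grip_force: 30.0
```

Emit:
send_rows(plan=[{"xyz":[0,-0.005,0],"turn":[0,0,0],"jaw":0.0},{"xyz":[0,-0.005,-0.01],"turn":[0,0,0],"jaw":0.0},{"xyz":[0,-0.005,-0.03],"turn":[0,0,0],"jaw":0.0},{"xyz":[0,-0.005,-0.055],"turn":[0,0,0],"jaw":0.0},{"xyz":[0,-0.005,-0.085],"turn":[0,0,0],"jaw":0.0}])

```text
time_s: 4.47
ee_pos: [401.4, -274.6, 246.4]
tcp_rot: [-179.9, -0.1, 87.0]
wrist_force: [0.1, -0.1, -2.7]
gripper_width: 0.188
grip_force: 30.0
```

Emit:
send_rows(plan=[{"xyz":[0.014,0.004,0],"turn":[0,0,0],"jaw":0.0},{"xyz":[0.036,0.01,0],"turn":[0,0,0],"jaw":0.0},{"xyz":[0.064,0.018,0],"turn":[0,0,0],"jaw":0.0},{"xyz":[0.092,0.026,0],"turn":[0,0,0],"jaw":0.0},{"xyz":[0.12,0.034,0],"turn":[0,0,0],"jaw":0.0}])

```text
time_s: 4.88
ee_pos: [442.9, -155.8, 246.6]
tcp_rot: [179.9, -0.0, 86.9]
wrist_force: [0.6, -0.4, -1.3]
gripper_width: 0.19
grip_force: 30.0
```

Emit:
send_rows(plan=[{"xyz":[0.028,0.008,0],"turn":[0,0,0],"jaw":0.0},{"xyz":[0.056,0.016,0],"turn":[0,0,0],"jaw":0.0},{"xyz":[0.084,0.024,0],"turn":[0,0,0],"jaw":0.0},{"xyz":[0.112,0.032,0],"turn":[0,0,0],"jaw":0.0},{"xyz":[0.14,0.04,0],"turn":[0,0,0],"jaw":0.0}])

```text
time_s: 5.3
ee_pos: [490.1, -17.6, 246.5]
tcp_rot: [179.9, -0.0, 87.0]
wrist_force: [0.2, -0.4, -2.6]
gripper_width: 0.189
grip_force: 30.0
```

Emit:
send_rows(plan=[{"xyz":[0.028,0.008,0],"turn":[0,0,0],"jaw":0.0},{"xyz":[0.056,0.016,0],"turn":[0,0,0],"jaw":0.0},{"xyz":[0.084,0.024,0],"turn":[0,0,0],"jaw":0.0},{"xyz":[0.112,0.032,0],"turn":[0,0,0],"jaw":0.0},{"xyz":[0.14,0.04,0],"turn":[0,0,0],"jaw":0.0}])

```text
time_s: 5.72
ee_pos: [537.3, 120.3, 246.3]
tcp_rot: [180.0, -0.0, 87.0]
wrist_force: [0.8, 0.6, -2.2]
gripper_width: 0.19
grip_force: 30.0
```

Emit:
send_rows(plan=[{"xyz":[0.028,0.008,0],"turn":[0,0,-0.3],"jaw":0.0},{"xyz":[0.056,0.016,0],"turn":[0,0,-0.6],"jaw":0.0},{"xyz":[0.084,0.024,0],"turn":[0,0,-0.9],"jaw":0.0},{"xyz":[0.112,0.032,0],"turn":[0,0,-1.2],"jaw":0.0},{"xyz":[0.13,0.036,0],"turn":[0,0,-1.4],"jaw":0.0}])

```text
time_s: 6.13
ee_pos: [580.0, 250.7, 246.0]
tcp_rot: [180.0, -0.2, 88.5]
wrist_force: [-0.5, 0.4, -2.5]
gripper_width: 0.187
grip_force: 30.0
```

Emit:
send_rows(plan=[{"xyz":[0,0,0.02],"turn":[0,0,0],"jaw":0.0},{"xyz":[0,0,0.04],"turn":[0,0,0],"jaw":0.0},{"xyz":[0,0,0.055],"turn":[0,0,0],"jaw":0.0},{"xyz":[0,0,0.06],"turn":[0,0,0],"jaw":0.0},{"xyz":[0,0,0.06],"turn":[0,0,0],"jaw":0.0}])

```text
time_s: 6.55
ee_pos: [578.5, 246.1, 184.7]
tcp_rot: [-179.8, 0.1, 88.4]
wrist_force: [-0.2, 0.1, -1.2]
gripper_width: 0.189
grip_force: 30.0
```

```bash
python3 - <<'E'
from h import *
from workcell import ctrl,viewer
cs={n:viewer.capture(n) for n in('wrist','scene','top')};s=ctrl.read_state();print(s['time_s'],s['ee_pos'],s['tcp_rot'],s['wrist_force'],s['grip_force'])
pickle.dump((cs,s),open('d3.pkl','wb'))
a=cv2.resize(cs['top']['color'][130:250,120:240],(400,400),interpolation=2);b=cv2.resize(cs['scene']['color'][190:310,140:290],(400,320))
o=np.zeros((600,800,3),np.uint8);o[:400,:400]=a;o[:320,400:]=b;o[320:600,400:773]=cv2.resize(cs['wrist']['color'],(373,280));cv2.imwrite('pics/w3.png',o[:,:,::-1])
E
```

```text
6.7 [580.10620022 246.73632122 187.49938467] [ 1.79900172e+02 -7.30064430e-02  8.83524216e+01] [-0.73043934 -0.73754242 -1.63787907] 29.999362528324127
```

View pics/w3.png

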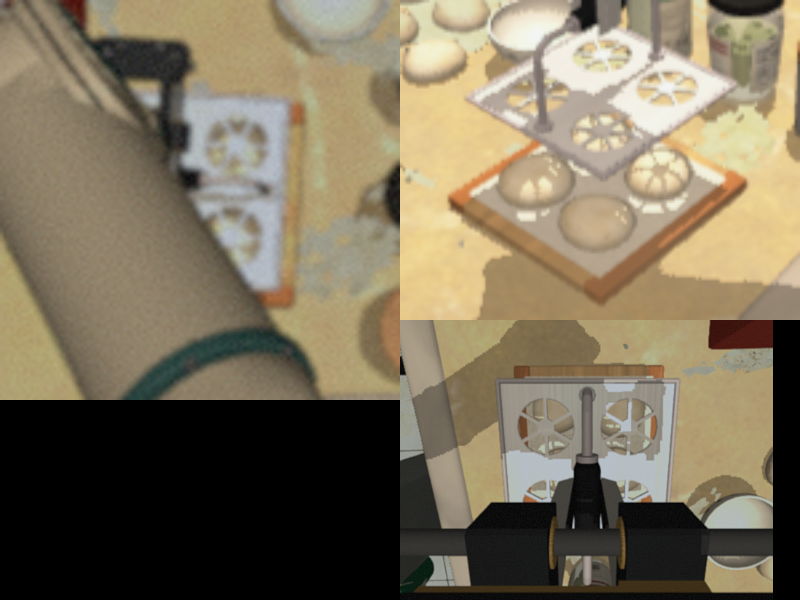

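```bash
python3 - <<'E'
from h import *
cs,s=pickle.load(open('d3.pkl','rb'))
f=lambda q:np.array(q,float)/2.667+[140,190]-.3
sc=cs['scene'];z=187.5-69
S=cast(sc,f([(66,98),(336,84),(208,178)]),z+3);B=cast(sc,f([(50,199),(346,182),(200,300)]),12)
print('S',S.round(0).tolist(),(S[0]+S[1])/2,'B',B.round(0).tolist(),(B[0]+B[1])/2)
g=lambda q:(np.array(q,float)-[400,320])/.7285-.3
w=cs['wrist'];print(cast(w,g([(498,379),(679,379)]),z+3),cast(w,g([(514,367),(664,367)]),14),'win',cast(w,g([(545,427),(630,427)]),z+1))
t=cs['top'];h=lambda q:np.array(q,float)/3.333+[120,130]-.4
print('top',cast(t,h([(236,143),(232,235)]),z+1),'corner',cast(t,h([(292,98)]),z+3),cast(t,h([(303,103),(294,305)]),14))
E
```

```text
S [[663.0, 332.0], [488.0, 166.0], [489.0, 335.0]] [575.83114019 249.06190152] B [[678.0, 355.0], [477.0, 164.0], [480.0, 362.0]] [577.16734507 259.40677129]
[[498.81377692 334.83830884]
 [667.11204692 329.97784492]] [[485.00906215 358.77312282]
 [684.00488607 352.99974062]] win [[539.23126207 288.874547  ]
 [622.42799195 286.51834829]]
top [[621.17386273 201.49464921]
 [538.81602078 202.26087318]] corner [[662.56879764 152.58464492]] [[677.31744211 152.8516268 ]
 [478.96866829 155.99306494]]
```

Emit:
send_rows(plan=[{"xyz":[0.005,0.001,0.004],"turn":[0,0,0],"jaw":0.0},{"xyz":[0.011,0.001,0.012],"turn":[0,0,0],"jaw":0.0},{"xyz":[0.011,0.001,0.022],"turn":[0,0,0],"jaw":0.0},{"xyz":[0.011,0.001,0.032],"turn":[0,0,0],"jaw":0.0},{"xyz":[0.011,0.001,0.04],"turn":[0,0,0],"jaw":0.0}])

```text
time_s: 7.12
ee_pos: [579.9, 256.7, 144.8]
tcp_rot: [-179.9, 0.1, 88.4]
wrist_force: [1.1, 0.5, -2.9]
gripper_width: 0.187
grip_force: 30.0
```

Emit:
send_rows(plan=[{"xyz":[0,0,0.005],"turn":[0,0,0],"jaw":0.0},{"xyz":[0,0,0.01],"turn":[0,0,0],"jaw":0.0},{"xyz":[0,0,0.015],"turn":[0,0,0],"jaw":0.0},{"xyz":[0,0,0.015],"turn":[0,0,0],"jaw":0.0},{"xyz":[0,0,0.015],"turn":[0,0,0],"jaw":0.0}])

```text
time_s: 7.53
ee_pos: [580.6, 257.0, 131.3]
tcp_rot: [-180.0, 0.0, 88.3]
wrist_force: [1.0, 0.4, -0.9]
gripper_width: 0.187
grip_force: 30.0
```

```bash
python3 - <<'E'
from h import *
from workcell import ctrl,viewer
cs={n:viewer.capture(n) for n in('wrist','scene','top')};s=ctrl.read_state();print(s['time_s'],s['ee_pos'],s['tcp_rot'],s['wrist_force'],s['grip_force'])
pickle.dump((cs,s),open('d4.pkl','wb'))
a=cv2.resize(cs['top']['color'][130:250,120:240],(400,400),interpolation=2);b=cv2.resize(cs['scene']['color'][190:310,140:290],(400,320))
o=np.zeros((600,800,3),np.uint8);o[:400,:400]=a;o[:320,400:]=b;o[320:600,400:773]=cv2.resize(cs['wrist']['color'],(373,280));cv2.imwrite('pics/w4.png',o[:,:,::-1])
E
```

```text
7.6833 [580.91424724 257.19329329 131.96530388] [ 1.79952413e+02 -2.50603662e-02  8.83501790e+01] [ 1.13584121 -0.18852319 -2.21141089] 29.99946802854538
```

View pics/w4.png

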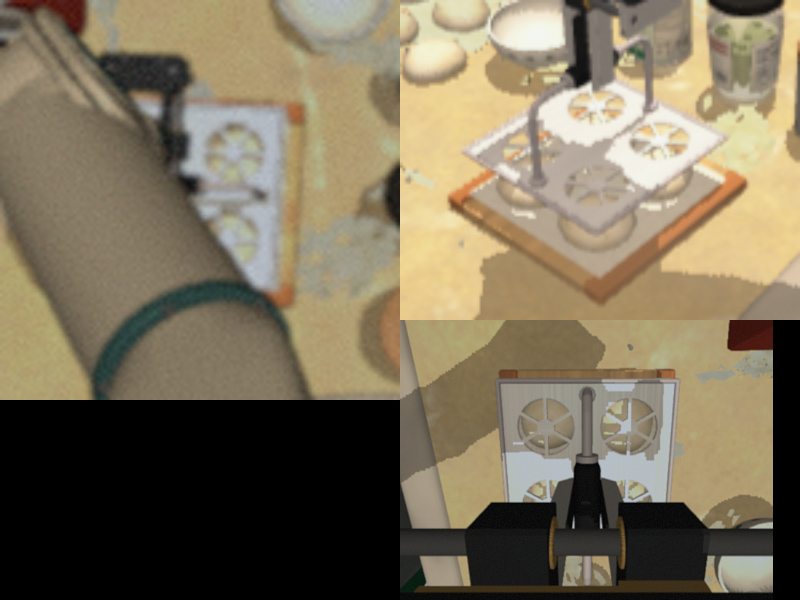

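```bash
python3 - <<'E'
from h import *
cs,s=pickle.load(open('d4.pkl','rb'))
f=lambda q:np.array(q,float)/2.667+[140,190]-.3
sc=cs['scene'];z=62.7
S=cast(sc,f([(64,152),(327,135),(205,231)]),z+3);B=cast(sc,f([(50,199),(346,182),(200,300)]),12)
print('S',S.round(0).tolist(),(S[0]+S[1])/2,np.linalg.norm(S[0]-S[1]),'B',(B[0]+B[1])/2,np.linalg.norm(B[0]-B[1]))
g=lambda q:(np.array(q,float)-[400,320])/.7285-.3
w=cs['wrist'];print(cast(w,g([(498,380),(679,380)]),z+3).mean(0)-[2.5,87.4],cast(w,g([(500,370),(675,370)]),14).mean(0)-[2.8,100],'win',cast(w,g([(546,427),(629,427)]),z+1).mean(0)-[1,41])
t=cs['top'];h=lambda q:np.array(q,float)/3.333+[120,130]-.4
print('top',cast(t,h([(231,152),(230,240)]),z+1).mean(0)+[1,41],'corner',cast(t,h([(285,107)]),z+3)+[-85,90],cast(t,h([(303,103),(294,305)]),14).mean(0)+[2.8,100])
E
```

```text
S [[665.0, 341.0], [493.0, 173.0], [492.0, 339.0]] [578.71329001 257.23448021] 240.64443441530491 B [577.16734507 259.40677129] 277.289227189693
[582.77093428 255.19220694] [581.99708124 257.24785218] win [582.06679201 257.33343917]
top [580.16293728 254.29227801] corner [[578.97644315 254.73357082]] [580.9430552  254.42234587]
```

Emit:
send_rows(plan=[{"xyz":[0.001,0,0.002],"turn":[0,0,0],"jaw":0.0},{"xyz":[0.001,0,0.005],"turn":[0,0,0],"jaw":0.0},{"xyz":[0.001,0,0.008],"turn":[0,0,0],"jaw":0.0},{"xyz":[0.001,0,0.01],"turn":[0,0,0],"jaw":0.0},{"xyz":[0.001,0,0.01],"turn":[0,0,0],"jaw":0.0}])

```text
time_s: 8.1
ee_pos: [580.2, 257.8, 120.8]
tcp_rot: [-179.9, 0.0, 88.4]
wrist_force: [-0.2, -0.6, -1.5]
gripper_width: 0.192
grip_force: 30.0
```

Emit:
send_rows(plan=[{"xyz":[0,0,0],"turn":[0,0,0],"jaw":0.0},{"xyz":[0,0,0],"turn":[0,0,0],"jaw":0.0},{"xyz":[0,0,0],"turn":[0,0,0],"jaw":0.0},{"xyz":[0,0,0],"turn":[0,0,0],"jaw":0.0},{"xyz":[0,0,0],"turn":[0,0,0],"jaw":0.0}])

```text
time_s: 8.52
ee_pos: [580.7, 258.1, 121.6]
tcp_rot: [180.0, -0.0, 88.4]
wrist_force: [0.3, 0.5, -1.7]
gripper_width: 0.191
grip_force: 30.0
```

```bash
python3 - <<'E'
from h import *
from workcell import ctrl,viewer
cs={n:viewer.capture(n) for n in('wrist','scene')};s=ctrl.read_state();print(s['time_s'],s['ee_pos'],s['tcp_rot'],s['wrist_force'],s['grip_force'],abs(s['joint_vel']).max())
o=np.hstack([cv2.resize(cs['scene']['color'][190:310,140:290],(400,320)),cv2.resize(cs['wrist']['color'],(400,320))]);cv2.imwrite('pics/w5.png',o[:,:,::-1])
E
```

```text
8.6167 [580.66824116 258.05457969 121.59057978] [ 1.79988243e+02 -4.15653541e-03  8.83564911e+01] [ 0.04433207 -0.74698394 -2.41136633] 29.999420642852783 0.07695989010875692
```

View pics/w5.png

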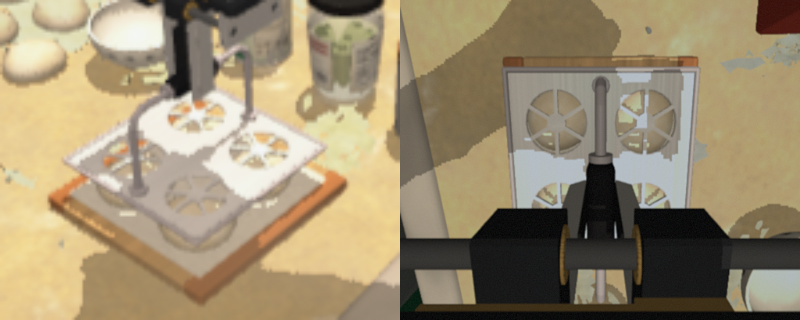

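The stencil hangs level with its windows over the dough balls, centred on the board. Its underside is about 52 mm up and it isn't touching anything, so I'm handing the job in.

```bash
python3 -c "
from workcell import ticket;print(ticket.finish_job())"
```

```text
the job is handed in; nothing more can be done
None
```

I handed the job in with the stencil held level and still over the board: underside about 52 mm above the worktop (roughly 1 cm over the dough), centred to within about 2 mm by the cameras, with no contact seen on the way; no verdict came back.

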